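# Make up the scanner loan kit

## Task

Make up the loan kit in the blue tray, one of each part: the scanner tube standing upright in the end compartment with the round pad, the memory stick lying flat in the end compartment with the oblong pad, a tee piece in the middle. The stick is in one of the pockets of the grey spares box: slide its cover along its grooves to find it, and slide the cover fully shut again afterwards. The tray already has its tee, so leave the spare tee and whatever else is in the box where they are; set the scanner and the stick down rather than dropping them, and do not disturb the bottle, dish and screwdriver.

Things in the scene. Friction and masses are not known exactly. Their poses are not given: they have to be found in the camera images.
- spares_box: Grey box, fixed to the bench, 202 (x, -127 to +75) x 122 (y) x 33 mm high; z = 0 is its underside, y = 0 its middle line; -x is its front, towards the robot. Side walls 8 thick with grooves for the cover, lips over them at z 29.5 to 33; back stop at x 69 to 75. Open empty well at x -123 to -79, land to x -43 (top z 25), then three pockets in a row along x, ribs between them 3 thick, to z 21.
- cover: Loose aluminium plate, 143.5 (x) x 113 x 3 mm, 0.12 kg, captive in the box's grooves (1.5 play beside and above); origin: centre of underside. Black pull bar 10 (x) x 44 (y), centre x -30, y 0, from z 3 to 18. Shut: x -2.8, z 25 in the box's frame; starts up to 10 short of it. Slides to the box's -x: 112 bares all pockets, and it stays there level; it leaves the grooves only after 195.
- pocket0 (a point): Centre of the floor of the front pocket, at (-26, 0, 8) mm in the box's frame, same axes. Pockets are 34 wide in x; the rubber bed is 44 long in y, top at z 8. Past both ends of the bed (22 to 53 from the middle line) runs a finger trough with its floor at z 4: a part lying along y can be gripped only by its two ends.
- pocket1 (a point): The same of the middle pocket, at (11, 0, 8) mm in the box's frame.
- pocket2 (a point): The same of the rear pocket, at (48, 0, 8) mm in the box's frame.
- memory_stick: Red memory stick, 18 (x) x 51 (y) x 8 high, 12 g; origin at the centre of its underside. Lies in one of the three pockets, length along the box's y.
- spare_tee: Light grey coaxial tee piece, 30 (x) x 40 (y) x 15 high, in another pocket of the box; a duplicate, to be left there. Origin at the centre of its underside.
- desiccant: White round desiccant canister, diameter 25, 11 high, in the remaining pocket; to be left there. Origin at the centre of its underside.
- kit_tray: Blue kit tray, 72 (x) x 192 (y) x 29 high with a 3 mm rim lip outside, fixed to the bench; origin at the centre of its underside. Walls and dividers 3 thick, floor top at z 3. Three compartments, all 66 in x: stick y = -93 to -21, tee y = -18 to +28, scanner y = +31 to +93.
- stick_place (a point): Centre of the floor (oblong dark pad) of the tray's stick compartment (66 x 72), axes as the tray's; at (0, -57, 3) in the tray's frame. A finger beside the stick has room only at its long sides: at its ends the walls (29 high) are too near.
- scanner_place (a point): Centre of the floor (round dark pad) of the tray's scanner compartment (66 x 62), at (0, +62, 3) in the tray's frame.
- tee_place (a point): Centre of the floor of the tray's tee compartment (66 x 46), at (0, +5, 3) in the tray's frame.
- kit_tee: Coaxial tee piece like the spare one, already in the middle compartment of the tray; stays there. Origin at the centre of its underside.
- scanner: White scanner tube with a black band, diameter 50 at the foot, 100 high, 0.22 kg, standing on the bench in front of the tray; origin at the centre of its underside, z along the tube. Grasp round the tube.
- brown_bottle: Small brown bottle, diameter 27, 55 high, standing beside the box (bystander). Origin at the centre of its underside.
- dish: Covered round dish, diameter 44, 12 high, behind the tray (bystander). Origin at the centre of its underside.
- screwdriver: Small yellow screwdriver, 13 (x) x 150 (y) x 11 high, lying on the bench in front of the box, partly below the open cover's way (bystander). Origin at the centre of its underside, y along the tool, handle towards +y.

How it is judged:
By the outcome, as a careful person would: the job done as asked, in the order asked, and still so for the second after the job is handed in, with the robot touching nothing.
It also fails if it takes over 72 s, if anything falls off the work surface, if the arm or the gripper's body presses on something with over 40 N, if the wrist force passes 120 N, or if a joint passes its speed limit or range.

## Robot

A 6-joint arm with a two-finger parallel gripper is mounted at the origin on a cart in front of the work surface, level with it; the furniture and walls round the work are solid. World frame = base frame: x ahead of the robot, y to its left, z up, the work surface at z = 0. Lengths are in m, angles in rad, forces in N, time in s.
With the tool pointing down it reaches from about 0.425 to 0.95 m from the base axis. Payload 3.5 kg.
Tool frame: the origin (TCP) lies at the very end of the fingers, on their centre line; the grasp point (between the pads) lies 19 mm behind it; z points along the fingers, y is the line along which they close (so a half turn about z gives the same grasp; the last joint's range is limited). The gripper opens to 85 mm and grips with 20 to 120 N. Pads are 22 mm wide; open, the fingers measure 114 mm over their backs; the gripper's body (76 mm by 85 mm) begins 54 mm behind the grasp point. The pads swing forward as they close: fully open they stand 13 mm farther back than shut.
Start: joints at [1.155, 0.286, 1.577, -0, 1.279, -0.15], TCP at [0.177, 0.651, 0.231] pointing down, gripper open.
Joint ranges: [-2.77, 2.77], [-0.9, 2.22], [0.21, 2.48], [-1.53, 4.67], [0.24, 2.81], [-2.84, 2.84]. Speed limits (rad/s): [2.79, 2.79, 3.14, 3.14, 3.14, 3.14].

## Interface

Orientations are given as a unit quaternion [w, x, y, z].
In Python, from bench import bot gives the robot as it stands.
- The arm moves only by the tool carry_out, never from a script. Its arguments are lists of equal length, an entry for each row: "offset": the shift along the tool's x, y, z in cm, a list of three; "angular": the turn, a rotation vector about the tool's x, y, z in rad, a list of three; "fingers": the finger opening in cm, from 0 to 8.54. A call has 1 to 10 rows; each row is the pose to reach, as a shift and turn from the pose commanded when the call began, along the tool's axes at that moment; what a row does not reach only later rows make up. A row lasts 1/8 s, in which the tool goes at most 62.5 mm and 10.7 degrees, less where a joint would pass 70% of its speed; a pose out of reach is approached as far as the arm can. A call with a gripper value outside its range is refused whole. The fingers move at their own pace and stop on an object; the grip force is fixed at half the most. Time passes only in rows, so rows that repeat a pose let the fingers close. It gives the time, the measured TCP pose, the force, the opening and the grip force at its end, in the units of the state.
- bot.read_state(): the state, without advancing time (a new reading comes with each control period).
- bot.capture(name): name is "scene" or "top"; returns the picture (400x640x3 uint8, red, green, blue); there is no depth.
- bot.camera_info(name): a dict with "fx", "fy", "cx", "cy" (pixels), "R" (3x3) and "t" (3): a world point X has camera coordinates R X + t. Camera axes: x right, y down, z forward; pixel columns grow to the right and rows downward; lengths in m; the calibration is good to about 2 mm. A picture is of the moment at which its call begins. camera_info takes no time and is no camera call.
- bot.finish_job(): hands the job in; it is judged then, once.
The state is a dict: "time": time; "joint_pos": joint angles; "joint_velocities": joint speeds; "joint_efforts": joint torques, N m; "position": TCP position; "orientation": TCP orientation; "contact_force": force on the tool from outside, world axes, zero at the start; "ft_torque": the same for the moment, N m; "grip_width": finger opening in m; "gripper_force": force on a finger pad.
Only numpy, scipy, OpenCV 4.12 (cv2) and the standard library are available. Lean on these libraries where they do the work, as an engineer would, in place of code of your own. Each camera call takes 0.05 s, during which the arm holds its last target. There are 200 camera calls.

## Working session

There is one attempt and no reset: what is moved stays moved. The work goes in short steps, Python scripts to look and compute and a tool call to move; the robot and the scene stay as the last step left them, time stands still between calls to the robot, and variables do not carry over. Pictures are saved under pics/ and viewed, at most 10 in all, crops included, and the job is handed in when it is done.

Besides the shell and the picture viewer there is one more tool, called after "Request:" as a command line: name --argument value ..., lists and objects as JSON in quotes. carry_out: Moves the arm, as the interface text tells. Its arguments: {"type":"object","properties":{"offset":{"type":"array","items":{"type":"array","items":{"type":"number"}}},"angular":{"type":"array","items":{"type":"array","items":{"type":"number"}}},"fingers":{"type":"array","items":{"type":"number"}}},"required":["offset","angular","fingers"]}

```bash
mkdir -p pics; ls; python3 - <<'E'
from bench import bot
import cv2
for n in("scene","top"):
    i=bot.capture(n); cv2.imwrite(f"pics/{n}0.png",i[:,:,::-1])
    c=bot.camera_info(n); print(n,c)
s=bot.read_state(); print(s)
E
```

```text
pics
scene {'fx': 441.2888330905768, 'fy': 441.2888330905768, 'cx': 321.29634689696286, 'cy': 198.7117174432188, 'R': array([[ 0.47546129, -0.87953385, -0.01888809],
       [-0.56654972, -0.28970089, -0.77142388],
       [ 0.67302152,  0.37748324, -0.63604122]]), 't': array([-0.24609524,  0.37991197,  0.50146611])}
top {'fx': 486.1010702111316, 'fy': 486.1010702111316, 'cx': 315.61222678878477, 'cy': 205.7103955116516, 'R': array([[-0.0259976 , -0.9993295 , -0.02578136],
       [-0.99531141,  0.02827934, -0.09249578],
       [ 0.09316284,  0.02325581, -0.99537925]]), 't': array([0.04502225, 0.56238575, 1.01423132])}
{'time': 0.1, 'joint_pos': array([ 1.15502876e+00,  2.87120306e-01,  1.57804693e+00, -6.04131249e-06,
        1.27861127e+00, -1.49997620e-01]), 'joint_velocities': array([ 0.00027716, -0.00217885, -0.00234636, -0.00177481,  0.0016314 ,
        0.00076942]), 'joint_efforts': array([ 6.39746522e-04, -4.07298231e+01, -2.93698704e+01, -1.24372928e-04,
        3.35104167e-03,  4.67991606e-05]), 'position': array([0.17701507, 0.65075059, 0.23004784]), 'orientation': array([-3.02286634e-04,  1.32493284e-01,  9.91183300e-01, -1.05029667e-03]), 'contact_force': array([-0.24752558, -0.43010441,  1.32634446]), 'ft_torque': array([-0.00807535,  0.03444942,  0.01162578]), 'gripper_force': 0.0, 'grip_width': 0.08516541518102444}
```

View pics/scene0.png

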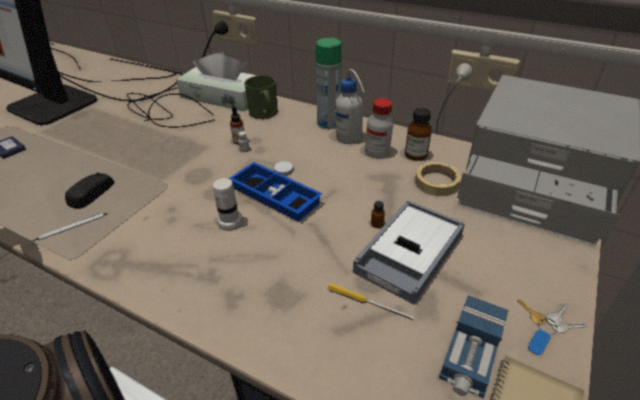

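View pics/top0.png

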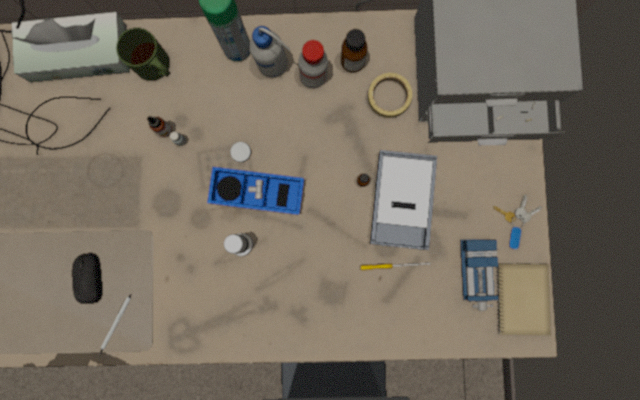

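Scene view: the tray is at about (275,190), the scanner at (228,205), and the box at (410,250) with its bar at (408,243). Top view: tray (257,190) with its round pad on the left (+y), scanner (237,245), box (403,200), bar (403,205), screwdriver (395,266), bottle (363,180).

```bash
cat > h.py <<'E'
from bench import bot
import cv2, numpy as np
from scipy.spatial.transform import Rotation as Ro
def cam(n):
    c=bot.camera_info(n); return c,-c["R"].T@c["t"]
def cast(n,px,z):
    c,C=cam(n); px=np.atleast_2d(px).astype(float)
    d=np.c_[(px[:,0]-c["cx"])/c["fx"],(px[:,1]-c["cy"])/c["fy"],np.ones(len(px))]@c["R"]
    return (C+d*((z-C[2])/d[:,2])[:,None])[:,:2]
def proj(n,X):
    c,_=cam(n); p=np.atleast_2d(X)@c["R"].T+c["t"]
    return np.c_[c["fx"]*p[:,0]/p[:,2]+c["cx"],c["fy"]*p[:,1]/p[:,2]+c["cy"]]
def big(m,roi):
    k=np.zeros(m.shape,np.uint8); x0,y0,x1,y1=roi; k[y0:y1,x0:x1]=m[y0:y1,x0:x1]
    cs,_=cv2.findContours(k,cv2.RETR_EXTERNAL,cv2.CHAIN_APPROX_NONE)
    return max(cs,key=cv2.contourArea)[:,0,:] if cs else None
def rect(P):
    (c,s,a)=cv2.minAreaRect((P*1000).astype(np.float32)); return np.round(c,1),np.round(s,1),round(a,2)
def pose():
    s=bot.read_state(); q=s["orientation"]; return s["position"],Ro.from_quat([q[1],q[2],q[3],q[0]])
E
python3 - <<'E'
from h import *
for n in("scene","top"): print(n,"cam",cam(n)[1].round(3))
t=cv2.imread("pics/top0.png"); h=cv2.cvtColor(t,cv2.COLOR_BGR2HSV); H,S,V=cv2.split(h)
B,G,R=[x.astype(int) for x in cv2.split(t)]
blue=((B>R+40)&(B>60)).astype(np.uint8)
print("tray",rect(cast("top",big(blue,(190,150,320,230)),.029)),"(exp 78x198)")
neu=((R-B)<18).astype(np.uint8); neu=cv2.morphologyEx(neu,cv2.MORPH_OPEN,np.ones((3,3)))
c=big(neu,(368,140,450,260)); 
print("box",rect(cast("top",c,.033)),cv2.minAreaRect(c))
q=cv2.boxPoints(cv2.minAreaRect(c)); print("box corners z33",cast("top",q,.033).round(4).tolist(),q.round(1).tolist())
br=((R>150)&(neu>0)).astype(np.uint8); c=big(br,(368,140,450,260))
print("cover",rect(cast("top",c,.028)))
bar=((V<60)).astype(np.uint8); c=big(bar,(385,190,425,220)); print("bar",rect(cast("top",c,.043)),c.min(0),c.max(0))
c=big(bar,(210,175,245,203)); print("pad",rect(cast("top",c,.004)))
c=big(bar,(270,180,295,210)); print("opad",rect(cast("top",c,.004)))
c=big(((R-B)<18).astype(np.uint8),(215,225,265,265)); print("scan",rect(cast("top",c,.1)),c.min(0),c.max(0))
cv2.imwrite("pics/top0c.png",np.hstack([cv2.resize(t[140:280,200:260],None,fx=4,fy=4),cv2.resize(t[140:280,355:445],None,fx=4,fy=4)]))
E
```

```text
scene cam [-0.005 -0.296  0.607]
top cam [0.466 0.006 1.063]
tray (array([600.3, 158.5]), array([200.8,  80.5]), 81.1) (exp 78x198)
box (array([ 571.4, -156.7]), array([126.3, 204.2]), 82.47) ((403.4259948730469, 199.58230590820312), (59.91929626464844, 95.86643981933594), 5.079607963562012)
box corners z33 [[0.4772, -0.0815], [0.6807, -0.107], [0.6652, -0.2336], [0.4628, -0.2059]] [[369.29998779296875, 244.6999969482422], [377.79998779296875, 149.1999969482422], [437.5, 154.5], [429.0, 250.0]]
cover (array([ 589.1, -160.9]), array([106.1, 143. ]), 82.3)
bar (array([ 557.8, -155.1]), array([43.8,  8.2]), 82.31) [393 203] [414 208]
pad (array([610.2, 220.3]), array([50.7, 49.8]), 43.7)
opad (array([591.9, 103. ]), array([19.6, 46.3]), 79.39)
scan (array([483.4, 182.1]), array([45.2, 59.9]), 5.56) [224 233] [254 256]
```

View pics/top0c.png

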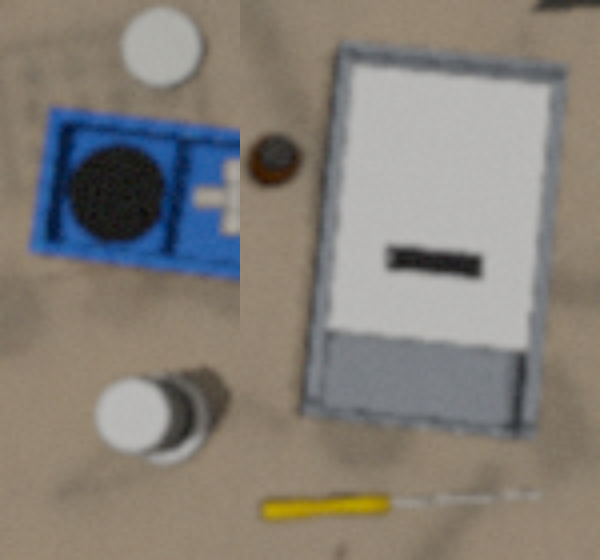

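The crop shows the scanner top at about (233,243), the cover roughly 7 mm short of shut with its bar at (403,205), and the round pad at (229,188). Estimates: tray centre (600,159) mm with yaw −8.9°, box yaw −7.6° with origin near (597,−162), scanner at (486,194). I'll start with the scanner.

Request:
carry_out --offset '[[-41.8,-36,8],[-41.8,-36,8],[-41.8,-36,8],[-41.8,-36,8],[-41.8,-36,8],[-41.8,-36,8],[-41.8,-36,8],[-41.8,-36,8],[-41.8,-36,8],[-41.8,-36,8]]' --angular '[[0,0,0],[0,0,0],[0,0,0],[0,0,0],[0,0,0],[0,0,0],[0,0,0],[0,0,0],[0,0,0],[0,0,0]]' --fingers '[8.5,8.5,8.5,8.5,8.5,8.5,8.5,8.5,8.5,8.5]'

```text
time: 1.35
position: [0.4871, 0.1911, 0.1503]
orientation: [-0.001, 0.135, 0.991, -0.0]
contact_force: [-0.2, 0.2, -0.8]
grip_width: 0.085
gripper_force: 0.0
```

```bash
cat >> h.py <<'E'
def go(x,y,z,phi=None):
    """offset (cm, tool axes) and turn about tool z (rad) to a down pose at x,y,z; phi=tool y direction, deg, mod 180"""
    p,R=pose(); M=R.as_matrix(); cur=np.degrees(np.arctan2(M[1,1],M[0,1]))
    o=M.T@(np.array([x,y,z])-p)*100
    t=0 if phi is None else -np.radians((phi-cur+90)%180-90)
    print("at",p.round(4),"phi",cur.round(2),"zax",M[:,2].round(3),"offset",o.round(2),"turn",round(t,3))
def box(x,y,o=(.5972,-.1619),yaw=-7.6):
    c,s=np.cos(np.radians(yaw)),np.sin(np.radians(yaw)); return o[0]+(c*x-s*y)/1e3,o[1]+(s*x+c*y)/1e3
E
python3 - <<'E'
from h import *
s=cv2.imread("pics/scene0.png"); B,G,R=[x.astype(int) for x in cv2.split(s)]
c=big((((R-B)<18)&(R>90)).astype(np.uint8),(205,170,250,235)); x,y,w,h=cv2.boundingRect(c); print("scanner bbox scene",x,y,w,h)
for X in((.486,.194),(.483,.19)): print(X,"pred axis", proj("scene",np.array([[*X,0],[*X,.1]])).round(1).tolist())
c=big(((R<70)&(G<70)).astype(np.uint8),(385,225,430,262)); (cc,sz,a)=cv2.minAreaRect(c); print("bar scene",cc,sz,cast("scene",[cc],.038), proj("scene",[[.5578,-.1551,.037]]))
go(.486,.194,.048)
E
```

```text
scanner bbox scene 213 170 28 38
(0.486, 0.194) pred axis [[230.4, 222.4], [222.6, 183.6]]
(0.483, 0.19) pred axis [[231.1, 223.9], [223.2, 185.0]]
bar scene (408.23162841796875, 244.4145965576172) (26.051448822021484, 7.822420120239258) [[ 0.55491659 -0.15785259]] [[407.26362014 243.28523612]]
at [0.4871 0.1911 0.1503] phi 74.44 zax [-0.002 -0.001 -1.   ] offset [ 0.17  0.27 10.23] turn 0
```

Request:
carry_out --offset '[[0.1,0.2,5],[0.1,0.2,10.2],[0.1,0.2,10.2],[0.1,0.2,10.2],[0.1,0.2,10.2],[0.1,0.2,10.2],[0.1,0.2,10.2],[0.1,0.2,10.2],[0.1,0.2,10.2]]' --angular '[[0,0,0],[0,0,0],[0,0,0],[0,0,0],[0,0,0],[0,0,0],[0,0,0],[0,0,0],[0,0,0]]' --fingers '[8.5,8.5,8.5,8.5,3,3,3,3,3]'

```text
time: 2.48
position: [0.4869, 0.1964, 0.0515]
orientation: [0.001, 0.132, 0.991, 0.0]
contact_force: [-1.6, -1.3, 6.4]
grip_width: 0.0401
gripper_force: 59.6
```

```bash
python3 - <<'E'
from h import *
s=bot.read_state(); print(s["grip_width"],s["gripper_force"],s["contact_force"])
p=np.array([.6007,.1588]); u=np.array([np.sin(np.radians(8.9)),np.cos(np.radians(8.9))])
d=p+.062*u; print(d); go(d[0],d[1],.053)
E
```

```text
0.04011998601544257 59.64653327686392 [-1.63947783 -1.33153751  6.387954  ]
[0.61029204 0.22005351]
at [0.4869 0.1964 0.0515] phi 74.77 zax [ 0.003  0.    -1.   ] offset [-11.28   5.52  -0.12] turn 0
```

Request:
carry_out --offset '[[0,0,-3],[0,0,-6],[-3,1.5,-6],[-8,4,-6],[-11.3,5.5,-6],[-11.3,5.5,-6],[-11.3,5.5,-6]]' --angular '[[0,0,0],[0,0,0],[0,0,0],[0,0,0],[0,0,0],[0,0,0],[0,0,0]]' --fingers '[3,3,3,3,3,3,3]'

```text
time: 3.35
position: [0.6077, 0.2195, 0.1084]
orientation: [-0.001, 0.133, 0.991, -0.0]
contact_force: [-0.8, -0.1, -2.4]
grip_width: 0.0401
gripper_force: 61.4
```

```bash
python3 - <<'E'
from h import *
go(.6103,.2201,.1)
a=bot.capture("scene"); t=bot.capture("top")
u=cv2.resize(a[120:270,190:350],None,fx=3.6,fy=3.6,interpolation=2); v=cv2.resize(t[130:280,180:300],None,fx=1.8,fy=3.6)
v=cv2.resize(t[150:250,190:260],None,fx=3.2,fy=5.4)
cv2.imwrite("pics/s1.png",np.hstack([u,v])[:,:,::-1])
E
```

```text
at [0.6077 0.2195 0.1084] phi 74.77 zax [-0.003 -0.    -1.   ] offset [-0.23  0.13  0.83] turn 0
```

View pics/s1.png

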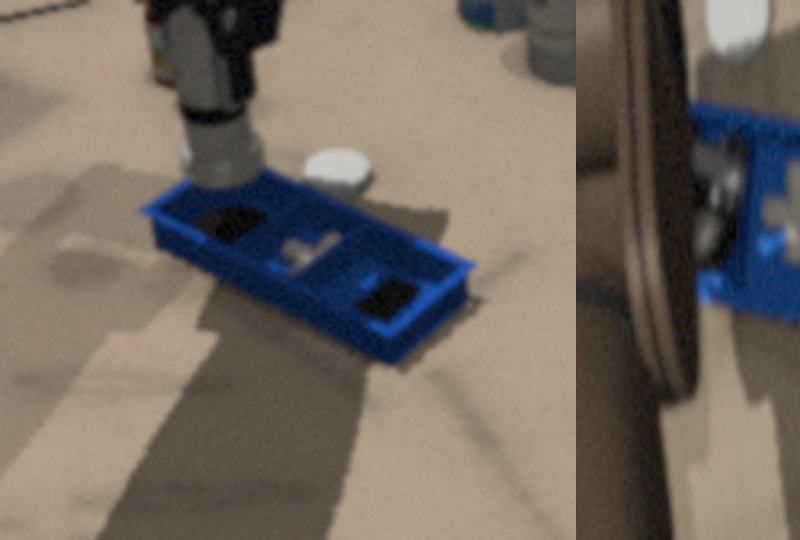

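The scanner hangs upright with its foot at about (252,165) in the scene view, above the round pad at (254,182). The cast check comes next.

```bash
python3 - <<'E'
from h import *
print(cast("scene",[[252.8,166.3]],.057),cast("scene",[[254.5,182.2]],.004), proj("scene",[[.6077,.2195,.057],[.6103,.2201,.004]]))
E
```

```text
[[0.60659919 0.21538807]] [[0.61603384 0.2249607 ]] [[251.53788711 165.54083599]
 [254.8054151  184.17523271]]
```

Request:
carry_out --offset '[[-0.2,0.2,0],[-0.2,0.2,2.5],[-0.2,0.2,4.5],[-0.2,0.2,5.2],[-0.2,0.2,5.5],[-0.2,0.2,5.6],[-0.2,0.2,5.6]]' --angular '[[0,0,0],[0,0,0],[0,0,0],[0,0,0],[0,0,0],[0,0,0],[0,0,0]]' --fingers '[3,3,3,3,3,3,3]'

```text
time: 4.32
position: [0.6121, 0.2211, 0.0546]
orientation: [0.001, 0.132, 0.991, 0.0]
contact_force: [-2.9, -2.1, 3.0]
grip_width: 0.0401
gripper_force: 62.0
```

Request:
carry_out --offset '[[0,0,0.05],[0,0,0.1],[0,0,0.1]]' --angular '[[0,0,0],[0,0,0],[0,0,0]]' --fingers '[3,3,3]'

```text
time: 4.7
position: [0.6124, 0.2211, 0.0546]
orientation: [0.001, 0.132, 0.991, -0.0]
contact_force: [-4.2, -1.9, 8.4]
grip_width: 0.04
gripper_force: 62.6
```

Request:
carry_out --offset '[[0,0,-0.1],[0,0,-0.1],[0,0,-0.1],[0,0,-0.1],[0,0,-5],[0,0,-10],[0,0,-13],[0,0,-13],[0,0,-13]]' --angular '[[0,0,0],[0,0,0],[0,0,0],[0,0,0],[0,0,0],[0,0,0],[0,0,0],[0,0,0],[0,0,0]]' --fingers '[8.5,8.5,8.5,8.5,8.5,8.5,8.5,8.5,8.5]'

```text
time: 5.82
position: [0.6107, 0.2209, 0.1806]
orientation: [-0.001, 0.133, 0.991, -0.0]
contact_force: [-0.5, -0.5, 0.3]
grip_width: 0.085
gripper_force: 0.0
```

```bash
python3 - <<'E'
from h import *
b=(.5567,-.1562); print(bot.read_state()["joint_pos"].round(2)); go(*b,.12,-7.6); go(*b,.12,74.8)
E
```

```text
[ 0.19  0.28  1.69  0.    1.18 -1.11]
at [0.6107 0.2209 0.1806] phi 74.77 zax [-0.002 -0.    -1.   ] offset [ -4.71 -37.8    6.09] turn 1.438
at [0.6107 0.2209 0.1806] phi 74.77 zax [-0.002 -0.    -1.   ] offset [ -4.71 -37.8    6.09] turn -0.001
```

Request:
carry_out --offset '[[-4.7,-37.8,0],[-4.7,-37.8,0],[-4.7,-37.8,0],[-4.7,-37.8,0],[-4.7,-37.8,3],[-4.7,-37.8,6],[-4.7,-37.8,6],[-4.7,-37.8,6],[-4.7,-37.8,6],[-4.7,-37.8,6]]' --angular '[[0,0,1.438],[0,0,1.438],[0,0,1.438],[0,0,1.438],[0,0,1.438],[0,0,1.438],[0,0,1.438],[0,0,1.438],[0,0,1.438],[0,0,1.438]]' --fingers '[4,4,4,4,4,4,4,4,4,4]'

```text
time: 7.08
position: [0.5571, -0.1554, 0.1212]
orientation: [-0.001, 0.752, 0.659, -0.0]
contact_force: [0.8, 0.6, 0.7]
grip_width: 0.0401
gripper_force: 0.0
```

```bash
python3 - <<'E'
from h import *
go(.5567,-.1562,.032,-7.6); go(*box(-144.8,0),.032,-7.6)
a=bot.capture("scene"); cv2.imwrite("pics/s2.png",cv2.resize(a[130:310,300:500],None,fx=3,fy=3,interpolation=2)[:,:,::-1])
E
```

```text
at [ 0.5571 -0.1554  0.1212] phi -7.49 zax [-0.002  0.001 -1.   ] offset [-0.09 -0.01  8.92] turn 0.002
at [ 0.5571 -0.1554  0.1212] phi -7.49 zax [-0.002  0.001 -1.   ] offset [ -0.1  -10.4    8.94] turn 0.002
```

View pics/s2.png

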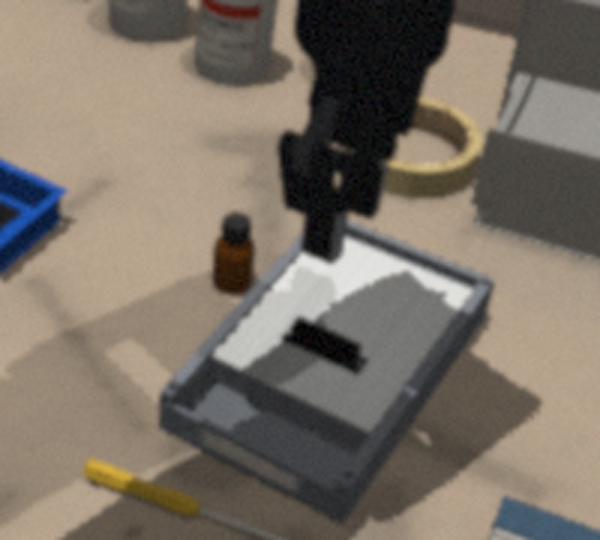

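The gripper is above the bar, which is at about (408,245) in the scene view, and the bottle at (378,217) is well clear. Next I descend and grip the bar.

Request:
carry_out --offset '[[0,0,4],[0,0,7.5],[0,0,8.7],[0,0,8.7],[0,0,8.7],[0,0,8.7],[0,0,8.7],[0,0,8.7]]' --angular '[[0,0,0],[0,0,0],[0,0,0],[0,0,0],[0,0,0],[0,0,0],[0,0,0],[0,0,0]]' --fingers '[4,4,4,4,0.5,0.5,0.5,0.5]'

```text
time: 8.12
position: [0.559, -0.1565, 0.0374]
orientation: [0.002, 0.753, 0.659, 0.001]
contact_force: [-0.8, -0.2, 5.6]
grip_width: 0.0076
gripper_force: 59.8
```

Request:
carry_out --offset '[[0,-0.7,0],[0,-2.5,0],[0,-4.5,0],[0,-6.5,0],[0,-8.5,0],[0,-10,0],[0,-10.7,0],[0,-10.7,0]]' --angular '[[0,0,0],[0,0,0],[0,0,0],[0,0,0],[0,0,0],[0,0,0],[0,0,0],[0,0,0]]' --fingers '[0.5,0.5,0.5,0.5,0.5,0.5,0.5,0.5]'

```text
time: 9.12
position: [0.4522, -0.1426, 0.0367]
orientation: [0.002, 0.753, 0.659, 0.0]
contact_force: [0.6, -0.5, 7.8]
grip_width: 0.0078
gripper_force: 60.2
```

```bash
python3 - <<'E'
from h import *
go(*box(-144.8,0),.032,-7.6)
a=bot.capture("scene"); cv2.imwrite("pics/s3.png",cv2.resize(a[150:330,290:490],None,fx=3,fy=3,interpolation=2)[:,:,::-1])
E
```

```text
at [ 0.4522 -0.1426  0.0367] phi -7.62 zax [ 0.002 -0.002 -1.   ] offset [0.   0.14 0.47] turn -0.0
```

View pics/s3.png

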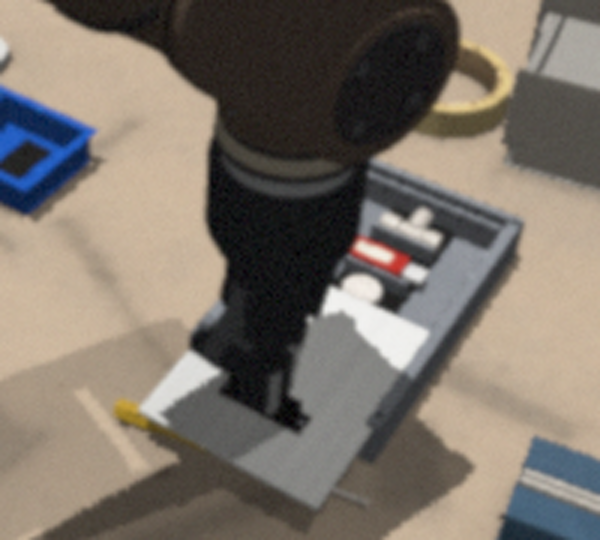

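The cover is open. The red stick is in the middle pocket, at about (416,235); the desiccant is in the front pocket and the tee in the rear one. I'll release the bar and look from clear of the box.

Request:
carry_out --offset '[[0,0,0],[0,0,0],[0,0,-1],[0,0,-6],[0,0,-12],[0,8,-14],[0,12,-14],[0,12,-14],[0,12,-14]]' --angular '[[0,0,0],[0,0,0],[0,0,0],[0,0,0],[0,0,0],[0,0,-0.3],[0,0,-0.6],[0,0,-0.6],[0,0,-0.6]]' --fingers '[3,3,3,3,3,3,6.5,6.5,6.5]'

```text
time: 10.3
position: [0.5705, -0.1574, 0.1748]
orientation: [-0.001, 0.523, 0.852, -0.0]
contact_force: [-0.3, 0.5, 0.3]
grip_width: 0.0651
gripper_force: 0.0
```

```bash
python3 - <<'E'
from h import *
a=bot.capture("scene"); t=bot.capture("top")
for n,i in(("scene",a),("top",t)):
    R,G,B=[x.astype(int) for x in cv2.split(i)]
    c=big(((R>G+50)&(R>B+50)).astype(np.uint8),(370,150,460,270) if n=="scene" else (370,150,435,250))
    if c is not None: print(n,cv2.minAreaRect(c),rect(cast(n,c,.016)),cv2.contourArea(c))
print(box(11,0),proj("scene",[[*box(11,0),.016]]),proj("top",[[*box(11,0),.016]]))
go(*box(11,0),.06,82.4)
E
```

```text
scene ((411.1000671386719, 232.30003356933594), (9.391485214233398, 7.602630615234375), 26.56505012512207) (array([ 609.1, -145.7]), array([17.5, 20.4]), 86.05) 16.5
top ((394.70751953125, 182.2735595703125), (4.532897472381592, 9.47787857055664), 15.945395469665527) (array([ 610.5, -142.5]), array([ 9.8, 20.7]), 71.92) 14.0
(np.float64(0.6081033709427669), np.float64(-0.16335482029282833)) [[419.35407388 235.73025064]] [[404.42246392 183.06642434]]
at [ 0.5702 -0.1574  0.175 ] phi 26.77 zax [-0.002  0.001 -1.   ] offset [-2.25  3.13 11.49] turn -0.971
```

Request:
carry_out --offset '[[-2.2,3.1,3],[-2.2,3.1,6],[-2.2,3.1,9],[-2.2,3.1,12],[-2.2,3.1,12],[-2.2,3.1,12],[-2.2,3.1,12]]' --angular '[[0,0,-0.971],[0,0,-0.971],[0,0,-0.971],[0,0,-0.971],[0,0,-0.971],[0,0,-0.971],[0,0,-0.971]]' --fingers '[6.2,6.2,6.2,6.2,6.2,6.2,6.2]'

```text
time: 11.28
position: [0.6084, -0.1636, 0.0562]
orientation: [0.001, 0.068, 0.998, -0.0]
contact_force: [-0.2, -0.2, 0.9]
grip_width: 0.0619
gripper_force: 0.0
```

```bash
python3 - <<'E'
from h import *
go(*box(11,0),.004,82.4)
a=bot.capture("scene"); t=bot.capture("top")
cv2.imwrite("pics/s4.png",np.hstack([cv2.resize(a[190:290,370:470],None,fx=4.4,fy=4.4,interpolation=2),cv2.resize(t[150:250,360:440],None,fx=4.4,fy=4.4,interpolation=2)])[:,:,::-1])
E
```

```text
at [ 0.6084 -0.1636  0.0562] phi 82.25 zax [ 0.001 -0.001 -1.   ] offset [0.04 0.02 5.22] turn -0.003
```

View pics/s4.png

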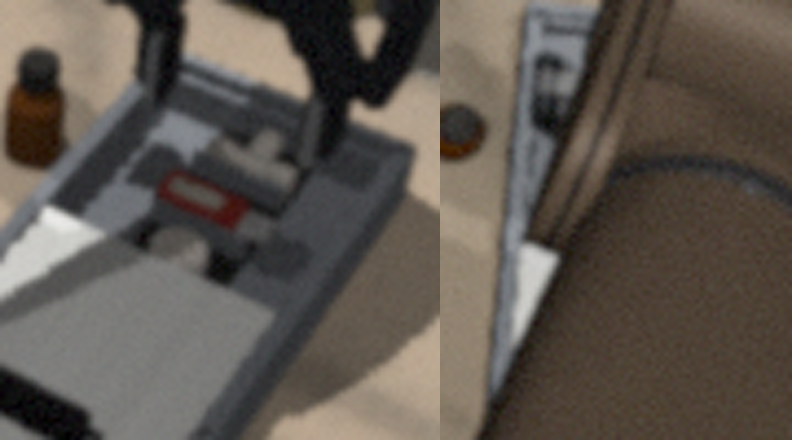

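The stick spans (406,231)–(432,242) in the scene view, so its middle matches the prediction (419,236), and the fingers straddle it. Descending.

Request:
carry_out --offset '[[0,0,2],[0,0,3.6],[0,0,4.5],[0,0,4.8],[0,0,4.8]]' --angular '[[0,0,0],[0,0,0],[0,0,0],[0,0,0],[0,0,0]]' --fingers '[6.2,6.2,6.2,6.2,6.2]'

```text
time: 12.0
position: [0.6081, -0.1634, 0.0071]
orientation: [-0.0, 0.066, 0.998, 0.0]
contact_force: [1.4, 0.0, -0.4]
grip_width: 0.0619
gripper_force: 0.0
```

Request:
carry_out --offset '[[0,0,0.2],[0,0,0.4],[0,0,0.5],[0,0,0.5]]' --angular '[[0,0,0],[0,0,0],[0,0,0],[0,0,0]]' --fingers '[6.2,6.2,6.2,6.2]'

```text
time: 12.5
position: [0.608, -0.1634, 0.0023]
orientation: [-0.0, 0.066, 0.998, -0.0]
contact_force: [1.2, 0.3, 0.1]
grip_width: 0.0622
gripper_force: 0.0
```

Request:
carry_out --offset '[[0,0,0.1],[0,0,0.2],[0,0,0.3],[0,0,0.3]]' --angular '[[0,0,0],[0,0,0],[0,0,0],[0,0,0]]' --fingers '[6.2,6.2,6.2,6.2]'

```text
time: 13.0
position: [0.608, -0.1634, -0.0008]
orientation: [-0.0, 0.066, 0.998, 0.0]
contact_force: [1.1, -0.7, -0.3]
grip_width: 0.0623
gripper_force: 0.0
```

Request:
carry_out --offset '[[0,0,0],[0,0,0],[0,0,0],[0,0,0]]' --angular '[[0,0,0],[0,0,0],[0,0,0],[0,0,0]]' --fingers '[4.5,4.5,4.5,4.5]'

```text
time: 13.5
position: [0.6094, -0.1639, 0.0013]
orientation: [0.001, 0.066, 0.998, -0.0]
contact_force: [-0.6, 0.6, 5.3]
grip_width: 0.0493
gripper_force: 64.6
```

Request:
carry_out --offset '[[0,0,0],[0,0,0],[0,0,-0.4],[0,0,-0.4],[0,0,-0.4],[0,0,-0.4],[0,0,-0.4]]' --angular '[[0,0,0],[0,0,0],[0,0,0],[0,0,0],[0,0,0],[0,0,0],[0,0,0]]' --fingers '[5.8,5.8,5.8,4.5,4.5,4.5,4.5]'

```text
time: 14.38
position: [0.6085, -0.1636, 0.004]
orientation: [0.001, 0.066, 0.998, -0.0]
contact_force: [-0.2, -0.1, 5.0]
grip_width: 0.049
gripper_force: 62.4
```

Request:
carry_out --offset '[[0,0,-0.5],[0,0,-2],[0,0,-6],[0,0,-11],[0,0,-11],[0,0,-11]]' --angular '[[0,0,0],[0,0,0],[0,0,0],[0,0,0],[0,0,0],[0,0,0]]' --fingers '[4.5,4.5,4.5,4.5,4.5,4.5]'

```text
time: 15.12
position: [0.6077, -0.1632, 0.1135]
orientation: [-0.0, 0.066, 0.998, 0.0]
contact_force: [0.9, 0.6, -0.1]
grip_width: 0.0492
gripper_force: 62.0
```

```bash
python3 - <<'E'
from h import *
go(.5,.0,.12,81.1); go(.5,0,-.004,81.1)
a=bot.capture("scene")
cv2.imwrite("pics/s5.png",cv2.resize(a[120:280,360:480],None,fx=3.6,fy=3.6,interpolation=2)[:,:,::-1])
E
```

```text
at [ 0.6077 -0.1632  0.1135] phi 82.39 zax [-0.  0. -1.] offset [12.84 14.75 -0.65] turn 0.023
at [ 0.6077 -0.1632  0.1135] phi 82.39 zax [-0.  0. -1.] offset [12.84 14.75 11.75] turn 0.023
```

View pics/s5.png

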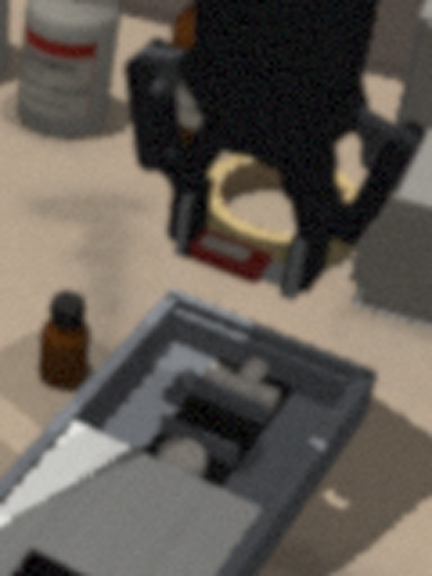

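The stick hangs level between the finger tips (scene view, about (424,191)), and the tee and desiccant are undisturbed. I'll carry it to free bench for a regrasp.

Request:
carry_out --offset '[[5,6,0],[10,12,0],[12.8,14.7,0],[12.8,14.7,4],[12.8,14.7,9],[12.8,14.7,10.8],[12.8,14.7,11.3],[12.8,14.7,11.3]]' --angular '[[0,0,0.02],[0,0,0.02],[0,0,0.02],[0,0,0.02],[0,0,0.02],[0,0,0.02],[0,0,0.02],[0,0,0.02]]' --fingers '[4.5,4.5,4.5,4.5,4.5,4.5,4.5,4.5]'

```text
time: 16.18
position: [0.5015, -0.0011, 0.001]
orientation: [0.001, 0.077, 0.997, -0.0]
contact_force: [-0.7, 0.0, 0.9]
grip_width: 0.0489
gripper_force: 62.1
```

Request:
carry_out --offset '[[0,0,0.1],[0,0,0.2],[0,0,0.3],[0,0,0.3]]' --angular '[[0,0,0],[0,0,0],[0,0,0],[0,0,0]]' --fingers '[4.5,4.5,4.5,4.5]'

```text
time: 16.68
position: [0.5007, -0.0007, -0.0025]
orientation: [0.0, 0.076, 0.997, -0.0]
contact_force: [-0.1, -0.2, -1.2]
grip_width: 0.0494
gripper_force: 62.1
```

No contact yet; stepping further down.

Request:
carry_out --offset '[[0,0,0.1],[0,0,0.2],[0,0,0.2]]' --angular '[[0,0,0],[0,0,0],[0,0,0]]' --fingers '[4.5,4.5,4.5]'

```text
time: 17.05
position: [0.5008, -0.0007, -0.0027]
orientation: [-0.001, 0.076, 0.997, 0.0]
contact_force: [-7.1, 0.5, 15.7]
grip_width: 0.0493
gripper_force: 70.1
```

Request:
carry_out --offset '[[0,0,-0.1],[0,0,-0.1],[0,0,-0.1],[0,0,-4],[0,0,-9],[0,0,-9],[0,0,-9],[0,0,-9],[0,0,-9],[0,0,-9]]' --angular '[[0,0,0],[0,0,0],[0,0,0],[0,0,0],[0,0,0.3],[0,0,0.6],[0,0,0.9],[0,0,1.2],[0,0,1.571],[0,0,1.571]]' --fingers '[6.5,6.5,6.5,6.5,6.5,6.5,5,4,4,4]'

```text
time: 18.3
position: [0.5004, -0.0007, 0.0849]
orientation: [-0.0, 0.599, 0.801, -0.0]
contact_force: [-0.4, 0.0, 0.5]
grip_width: 0.04
gripper_force: 0.0
```

Request:
carry_out --offset '[[0,0,0],[0,0,0]]' --angular '[[0,0,0.1],[0,0,0.1]]' --fingers '[4,4]'

```text
time: 18.55
position: [0.5004, -0.0007, 0.085]
orientation: [-0.0, 0.635, 0.772, -0.0]
contact_force: [0.8, 0.6, -0.1]
grip_width: 0.04
gripper_force: 0.0
```

```bash
python3 - <<'E'
from h import *
go(.5007,-.0007,0,-8.9)
a=bot.capture("scene"); R,G,B=[x.astype(int) for x in cv2.split(a)]
c=big(((R>G+40)&(R>B+40)).astype(np.uint8),(270,180,400,300))
if c is not None: print(cv2.boundingRect(c),cv2.minAreaRect(c),rect(cast("scene",c,.006)))
print(proj("scene",[[.5007,-.0007,.006],[.5007,-.0007,.09]]))
cv2.imwrite("pics/s6.png",cv2.resize(a[140:290,240:420],None,fx=3.6,fy=3.6,interpolation=2)[:,:,::-1])
E
```

```text
at [ 0.5004 -0.0007  0.085 ] phi 11.12 zax [-0.001  0.    -1.   ] offset [-0.01  0.03  8.5 ] turn 0.349
(305, 239, 20, 14) ((313.9663391113281, 245.3539276123047), (18.761962890625, 9.115982055664062), 32.0053825378418) (array([503. ,   7.3]), array([39.1, 21.5]), 82.71)
[[317.31410515 247.27165396]
 [316.1451168  213.97728162]]
```

View pics/s6.png

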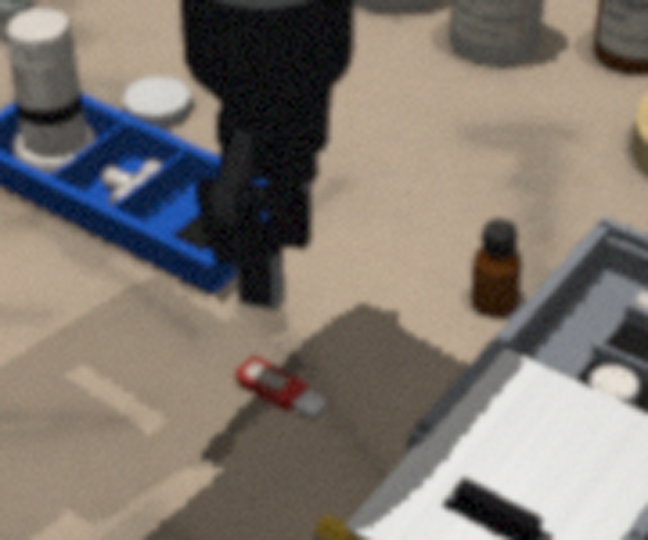

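The stick lies flat on the bench, its red body at (314,245) and its metal end at about (327,252). The scanner stands upright in the tray. I'll regrasp the stick across its long sides.

Request:
carry_out --offset '[[0,0,0],[0,0,3],[0,0,6],[0,0,7.8],[0,0,8.3],[0,0,8.3],[0,0,8.3],[0,0,8.3],[0,0,8.3]]' --angular '[[0,0,0.17],[0,0,0.35],[0,0,0.35],[0,0,0.35],[0,0,0.35],[0,0,0.35],[0,0,0.35],[0,0,0.35],[0,0,0.35]]' --fingers '[4,4,4,4,4,1.2,1.2,1.2,1.2]'

```text
time: 19.73
position: [0.5014, -0.0009, 0.0032]
orientation: [0.001, 0.76, 0.65, 0.001]
contact_force: [-0.1, -0.2, 2.9]
grip_width: 0.0154
gripper_force: 59.3
```

Request:
carry_out --offset '[[0,0,-2],[0,0,-6],[0,0,-9],[0,0,-9],[0,0,-9]]' --angular '[[0,0,0],[0,0,0],[0,0,0],[0,0,0],[0,0,0]]' --fingers '[1.2,1.2,1.2,1.2,1.2]'

```text
time: 20.35
position: [0.4999, -0.0006, 0.0914]
orientation: [-0.001, 0.76, 0.649, -0.0]
contact_force: [-0.1, -1.0, 0.2]
grip_width: 0.0155
gripper_force: 59.0
```

```bash
python3 - <<'E'
from h import *
p=np.array([.6007,.1588]); u=np.array([np.sin(np.radians(8.9)),np.cos(np.radians(8.9))])
d=p-.057*u; print(d); go(d[0],d[1],.006,-8.9)
a=bot.capture("scene"); R,G,B=[x.astype(int) for x in cv2.split(a)]
c=big(((R>G+40)&(R>B+40)).astype(np.uint8),(270,160,400,300))
if c is not None: print(cv2.minAreaRect(c),rect(cast("scene",c,.095)))
E
```

```text
[0.59188151 0.10248629]
at [ 0.4999 -0.0006  0.0914] phi -9.0 zax [-0.001  0.    -1.   ] offset [11.62  7.49  8.53] turn -0.002
((320.5, 212.5), (1.0, 3.0), 0.0) (array([502.8,  -8.5]), array([8. , 1.8]), 28.52)
```

Request:
carry_out --offset '[[4,2.5,0],[8,5,0],[11.6,7.5,0],[11.6,7.5,0],[11.6,7.5,3],[11.6,7.5,6],[11.6,7.5,7.8],[11.6,7.5,8.4],[11.6,7.5,8.4]]' --angular '[[0,0,0],[0,0,0],[0,0,0],[0,0,0],[0,0,0],[0,0,0],[0,0,0],[0,0,0],[0,0,0]]' --fingers '[1.2,1.2,1.2,1.2,1.2,1.2,1.2,1.2,1.2]'

```text
time: 21.52
position: [0.593, 0.1019, 0.0085]
orientation: [0.0, 0.76, 0.649, 0.0]
contact_force: [-0.9, -0.1, 0.4]
grip_width: 0.0156
gripper_force: 59.0
```

Request:
carry_out --offset '[[0,0,0.1],[0,0,0.2],[0,0,0.3],[0,0,0.3]]' --angular '[[0,0,0],[0,0,0],[0,0,0],[0,0,0]]' --fingers '[1.2,1.2,1.2,1.2]'

```text
time: 22.02
position: [0.5933, 0.1022, 0.0062]
orientation: [0.0, 0.76, 0.65, 0.0]
contact_force: [-0.9, -0.4, 4.8]
grip_width: 0.0156
gripper_force: 59.6
```

Request:
carry_out --offset '[[0,0,0],[0,0,0],[0,0,0],[0,0,-1],[0,0,-6],[0,0,-12],[0,0,-12],[0,0,-12]]' --angular '[[0,0,0],[0,0,0],[0,0,0],[0,0,0],[0,0,0],[0,0,0],[0,0,0],[0,0,0]]' --fingers '[2.6,2.6,2.6,2.6,2.6,2.6,2.6,2.6]'

```text
time: 23.02
position: [0.5928, 0.1022, 0.1259]
orientation: [0.0, 0.76, 0.649, 0.0]
contact_force: [-0.5, -0.5, -0.8]
grip_width: 0.0262
gripper_force: 0.0
```

```bash
python3 - <<'E'
from h import *
go(.4522,-.1426,.1,-7.6)
a=bot.capture("scene"); R,G,B=[x.astype(int) for x in cv2.split(a)]
c=big(((R<70)&(G<70)&(B<70)).astype(np.uint8),(340,245,410,310)); cc=cv2.minAreaRect(c); print("bar",cc,cast("scene",[cc[0]],.038))
c=big(((R>G+40)&(R>B+40)).astype(np.uint8),(240,160,330,220)); 
if c is not None: print("stick",cv2.minAreaRect(c),rect(cast("scene",c,.009)))
E
```

```text
at [0.5928 0.1022 0.1259] phi -9.0 zax [ 0.001 -0.    -1.   ] offset [-26.37 -10.07   2.58] turn -0.024
bar ((378.16973876953125, 282.89910888671875), (27.70097541809082, 8.330611228942871), 28.300758361816406) [[ 0.44858514 -0.14431631]]
stick ((293.27008056640625, 201.5072784423828), (16.06192398071289, 7.432911396026611), 19.983104705810547) (array([592.8, 110.3]), array([35.4, 22. ]), 88.3)
```

Request:
carry_out --offset '[[-26.4,-10.1,0],[-26.4,-10.1,0],[-26.4,-10.1,0],[-26.4,-10.1,0],[-26.4,-10.1,0],[-26.4,-10.1,2.5],[-26.4,-10.1,2.5],[-26.4,-10.1,2.5]]' --angular '[[0,0,-0.024],[0,0,-0.024],[0,0,-0.024],[0,0,-0.024],[0,0,-0.024],[0,0,-0.024],[0,0,-0.024],[0,0,-0.024]]' --fingers '[4,4,4,4,4,4,4,4]'

```text
time: 24.08
position: [0.4515, -0.1423, 0.0998]
orientation: [-0.001, 0.752, 0.659, -0.0]
contact_force: [-0.3, -0.3, -1.3]
grip_width: 0.0401
gripper_force: 0.0
```

```bash
python3 - <<'E'
from h import *
go(.4522,-.1426,.0335,-7.6)
E
```

```text
at [ 0.4515 -0.1423  0.0998] phi -7.59 zax [-0.002  0.001 -1.   ] offset [-0.02  0.08  6.63] turn 0.0
```

Request:
carry_out --offset '[[0,0.1,3],[0,0.1,5.8],[0,0.1,6.6],[0,0.1,6.6],[0,0.1,6.6],[0,0.1,6.6],[0,0.1,6.6],[0,0.1,6.6]]' --angular '[[0,0,0],[0,0,0],[0,0,0],[0,0,0],[0,0,0],[0,0,0],[0,0,0],[0,0,0]]' --fingers '[4,4,4,4,0.5,0.5,0.5,0.5]'

```text
time: 25.08
position: [0.4535, -0.1433, 0.0354]
orientation: [0.001, 0.753, 0.659, 0.0]
contact_force: [-0.9, 0.6, 6.2]
grip_width: 0.0078
gripper_force: 61.2
```

Request:
carry_out --offset '[[0,0.7,0],[0,2.5,0],[0,4.5,0],[0,6.5,0],[0,8.5,0],[0,9.8,0],[0,10.6,0],[0,10.8,0],[0,10.8,0]]' --angular '[[0,0,0],[0,0,0],[0,0,0],[0,0,0],[0,0,0],[0,0,0],[0,0,0],[0,0,0],[0,0,0]]' --fingers '[0.5,0.5,0.5,0.5,0.5,0.5,0.5,0.5,0.5]'

```text
time: 26.2
position: [0.5583, -0.1574, 0.0358]
orientation: [-0.002, 0.752, 0.659, -0.002]
contact_force: [-8.5, -0.1, 12.9]
grip_width: 0.0078
gripper_force: 62.1
```

```bash
python3 - <<'E'
from h import *
go(*box(-32.8,0),.0335,-7.6); s=bot.read_state(); print(s["contact_force"],s["ft_torque"])
E
```

```text
at [ 0.5583 -0.1574  0.0358] phi -7.56 zax [-0.006  0.001 -1.   ] offset [0.06 0.64 0.23] turn 0.001
[-8.4589064  -0.13384798 12.89454053] [0.14497525 1.5502353  0.0116143 ]
```

Request:
carry_out --offset '[[0,0.1,0],[0,0.2,0],[0,0.3,0],[0,0.3,0]]' --angular '[[0,0,0],[0,0,0],[0,0,0],[0,0,0]]' --fingers '[0.5,0.5,0.5,0.5]'

```text
time: 26.7
position: [0.561, -0.1577, 0.0358]
orientation: [-0.002, 0.752, 0.659, -0.002]
contact_force: [-10.5, 0.7, 13.0]
grip_width: 0.008
gripper_force: 62.1
```

Request:
carry_out --offset '[[0,0.1,0],[0,0.2,0],[0,0.3,0],[0,0.4,0],[0,0.4,0]]' --angular '[[0,0,0],[0,0,0],[0,0,0],[0,0,0],[0,0,0]]' --fingers '[0.5,0.5,0.5,0.5,0.5]'

```text
time: 27.32
position: [0.5648, -0.1581, 0.0358]
orientation: [-0.003, 0.752, 0.659, -0.002]
contact_force: [-10.1, 2.0, 14.9]
grip_width: 0.0076
gripper_force: 62.2
```

Request:
carry_out --offset '[[0,0.1,0],[0,0.2,0],[0,0.3,0],[0,0.3,0]]' --angular '[[0,0,0],[0,0,0],[0,0,0],[0,0,0]]' --fingers '[0.5,0.5,0.5,0.5]'

```text
time: 27.82
position: [0.5649, -0.1581, 0.0358]
orientation: [-0.006, 0.752, 0.659, -0.005]
contact_force: [-17.7, 1.5, 20.8]
grip_width: 0.0078
gripper_force: 62.9
```

The cover stopped against the back stop at the predicted place. Releasing and retreating.

Request:
carry_out --offset '[[0,0,0],[0,0,0],[0,0,-0.5],[0,0,-5],[0,0,-11],[6,-4,-17],[12,-8,-17],[14,-8,-17],[14,-8,-17]]' --angular '[[0,0,0],[0,0,0],[0,0,0],[0,0,0],[0,0,0],[0,0,0],[0,0,0],[0,0,0],[0,0,0]]' --fingers '[3,3,3,3,3,3,3,3,3]'

```text
time: 28.95
position: [0.5087, -0.0065, 0.2055]
orientation: [0.001, 0.751, 0.66, 0.001]
contact_force: [1.0, -0.4, -0.1]
grip_width: 0.0299
gripper_force: 0.0
```

```bash
python3 - <<'E'
from h import *
go(.5,0,.2)
a=bot.capture("scene")
R,G,B=[x.astype(int) for x in cv2.split(a)]
c=big(((R<70)&(G<70)&(B<70)).astype(np.uint8),(385,220,440,262)); cc=cv2.minAreaRect(c); print("bar",cc,cast("scene",[cc[0]],.038))
cv2.imwrite("pics/s7.png",cv2.resize(a[140:330,200:480],None,fx=2.8,fy=2.8,interpolation=2)[:,:,::-1])
E
```

```text
at [ 0.5087 -0.0065  0.2055] phi -7.36 zax [ 0.002 -0.    -1.   ] offset [ 0.53 -0.94  0.55] turn 0
bar ((409.3190002441406, 242.42242431640625), (26.392593383789062, 7.878386497497559), 23.198591232299805) [[ 0.56056859 -0.15787457]]
```

View pics/s7.png

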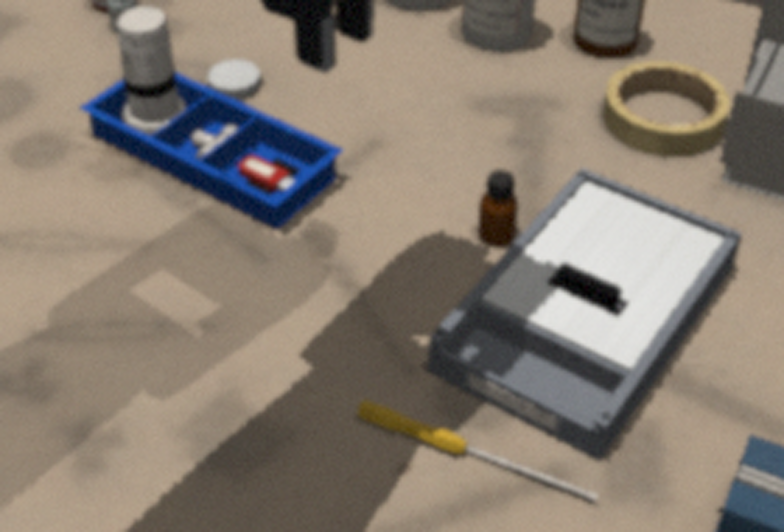

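The tray holds the scanner upright, the tee and the stick lying flat at about (294,201), and the cover looks shut. I'll check the cover's travel once more in the top view against the first picture.

```bash
python3 - <<'E'
from h import *
t0=cv2.imread("pics/top0.png")[:,:,::-1]; t1=bot.capture("top")
for t in(t0,t1):
    g=cv2.cvtColor(t,cv2.COLOR_RGB2GRAY).astype(np.float32)
    for y in(-30,30):   # sub-pixel brightness profile along box x at cover-top height
        xs=np.arange(-125,80,.5); P=proj("top",np.array([[*box(x,y),.028] for x in xs])).astype(np.float32)
        v=cv2.GaussianBlur(cv2.remap(g,P[None,:,0],P[None,:,1],1),(9,1),0)[0]; d=np.gradient(v)
        f=(xs>-95)&(xs<-60); b=(xs>50)&(xs<78)
        print(y,"front",xs[f][d[f].argmax()],"back",xs[b][d[b].argmin()],v[::40].round())
E
```

```text
-30 front -79.5 back 63.5 [108. 125. 120. 183. 184. 181. 183. 183. 184. 184. 121.]
30 front -79.5 back 64.0 [106. 125. 125. 182. 184. 183. 183. 184. 184. 182. 125.]
-30 front -75.0 back 69.5 [118. 137. 137. 196. 194. 195. 195. 195. 195. 196. 133.]
30 front -74.5 back 68.5 [ 68.  74.  70. 109. 106. 126. 196. 196. 196. 195. 136.]
```

```bash
python3 -c "
from bench import bot
print(bot.finish_job())"
```

```text
the job is handed in; nothing more can be done
None
```

The job is handed in: the scanner stands on its round pad, the stick lies flat in its compartment, the tee is still in the middle, and the cover is shut against its back stop, all in about 29 s of robot time.

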